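# Pop the turbidity meter's hood and load the sample vial

## Task

Open the turbidity meter by gently pressing down the pad on its hood until the hidden push-to-release catch lets go, then back away and let the sprung hood swing fully open by itself without touching it again. Then take the tall slim sample vial and lower it upright into the meter's well, gently and fully home. Let go, leave the hood open, and leave everything else on the table where it is.

Things in the scene. Friction and masses are not known exactly. Their poses are not given: they have to be found in the camera images.
- meter: bench turbidity meter, fixed to the table: grey base 190 (x) x 160 (y) x 45 mm high, on it a black square well block 85 x 85 mm rising to 60 mm, covered by the white hood. Origin at the centre of its underside, x towards its back (the hinge side), y to its left, z up; the operator's side with display and keys is -x
- hood_pad (a point): centre of the top face of the smooth steel press pad (24 x 36 mm, 2 mm thick) near the front edge of the hood's top; closed, 117 mm above the table. The hood is a white plastic box 120 (x) x 110 (y) x 57 mm, open below; its front edge lies 14 mm in front of this point. Press here straight down; more than 16 N damages it
- hood (a joint): hinge angle of the hood in rad: about 0 shut and latched, to -0.12 while pressed, 1.75 fully open, leaning back past upright. Once freed it follows the finger up with about 2 N and opens in 2 to 4 s if the way is clear, its front rising up and away from the operator: back off up and towards the operator. Past 0.3 rad it is not to be touched. If it stays shut, press again a little harder
- hood_hinge (a point): point on the hood's hinge line, which runs along the meter's y: 62 mm behind the meter's origin, 58 mm up, 108 mm behind the pad. The hidden catch: the pad goes down 3 to 11 mm before it lets go, differing from meter to meter; about 1 mm farther is a firm stop. Pushed at 10 mm/s it takes 3 N at first, 5 to 8 N while the catch moves, then rises steeply: a slow push felt at 10 to 12 N has freed it
- well_mouth (a point): centre of the mouth of the round well in the well block's top face, 60 mm above the table, 5 mm in front of the meter's origin: hole 31 mm across, 28 mm deep, with a 3 mm chamfer; hidden under the hood while that is shut. The open hood stands behind it, 67 mm or more from the well's axis
- vial_mid (a point): centre (half-way up) of the sample vial: tallest and slimmest of the three small capped containers, upright cylinder 28 mm across, 70 mm high, amber glass, white cap, 50 g, standing on the table. Fully home in the well 42 mm stand out and this point is 7 mm above the well's mouth, so grip it 15 to 23 mm above this point to keep the fingers off the well block
- pot_a: bystander: squat capped pot, 40 mm across, 46 mm high; origin under its centre
- pot_b: bystander: another such squat pot
- tub_a: bystander: tub with a lid, 94 mm across, 95 mm high; origin under its centre
- tub_b: bystander: another such tub
- petri: bystander: flat glass dish, 60 mm across, 14 mm high
- tray: bystander: open grey tray 200 x 140 x 50 mm with pipettes
- towel_roll: bystander: paper towel roll standing upright, 110 mm across, 225 mm high
- handset: bystander: black radio handset lying flat, 110 x 55 x 30 mm
Things that resemble listed ones, but are neither listed nor needed, are in the scene too. What is shaped like the part that bears vial_mid but green or purple is not meant.

How it is judged (in metres and radians):
On the way:
1. the hood has been released and has swung fully open (value of joint hood above 1.6 rad), for 0.2 s.
At the end, for the whole second after the job is handed in: the hood stands fully open (beyond 1.6 rad), and the vial stands upright (within 0.1 rad) and still in the well, centred within 4 mm and home to within 3 mm of its floor (value of joint hood above 1.6 rad and horizontal distance between vial_mid and well_mouth below 0.004 m and z of vial_mid in the frame of well_mouth below 0.01 m and angle between vial_mid's own z axis and vertical below 0.1 rad and linear speed of vial below 0.02 m/s); the robot touches nothing.
It fails at once if the hood is pressed or struck with more than 16 N (contact force between any of the fingers, the arm and hood above 16 N).
It fails at once if the robot touches the hood once it has risen past 0.35 rad (it must swing open unhindered) (value of joint hood above 0.35 rad and contact force between any of the fingers, the arm and hood above 0.3 N).
It fails at once if the vial is rammed against the meter with more than 25 N (contact force between vial and meter above 25 N).
It fails at once if a bystander is moved by more than 20 mm (distance of any of pot_a, pot_b, tub_a, tub_b, petri, tray, towel_roll, handset from where it was at the start of the episode above 0.02 m).
It also fails if it takes over 59 s, if anything falls off the work surface, if the arm or the gripper's body presses on something with over 40 N, if the wrist force passes 120 N, or if a joint passes its speed limit or range.

## Robot

A 6-joint arm with a two-finger parallel gripper is mounted at the origin on the work surface. World frame = base frame: x ahead of the robot, y to its left, z up, the work surface at z = 0. Lengths are in m, angles in degrees, forces in N, time in s.
With the tool pointing down it reaches from about 0.4 to 0.825 m from the base axis. Payload 7 kg.
Tool frame: the origin (TCP) lies midway between the tips of the shut fingers; the grasp point (between the pads) lies r.pinch_z behind it (r.pinch_z is the distance from the TCP to the grasp point, in m); z points along the fingers, y is the line along which they close (so a half turn about z gives the same grasp; the last joint's range is limited). The gripper opens to 88 mm and grips with 3 to 60 N. Pads are 19 mm wide; open, the fingers measure 130 mm over their backs; the gripper's body (78 mm by 193 mm) begins 47 mm behind the grasp point.
Start: joints at [-59.639, 20.546, 0.682, 0, -70.136, -16.507], TCP at [0.162, -0.655, 0.227] pointing down, gripper open.
Joint ranges: [-176.03, 176.03], [-82.01, 121.73], [-58.28, 71.71], [-173.87, 95.51], [-174.79, -0.11], [-173.66, 173.66]. Speed limits (degrees/s): [136.94, 136.94, 172.46, 180, 180, 180].

## Interface

Orientations are given as [roll, pitch, yaw] about the fixed x, y, z axes, in that order (R = Rz(yaw) Ry(pitch) Rx(roll)).
In Python, from plant import r, optics, job gives the robot as it stands.
- The arm moves only by the shell command python3 -m crank 'ROWS' [FORCE]. ROWS is JSON, a list of rows, each an object with "xyz": the shift along the tool's x, y, z in units of 30 mm (1.0 is 30 mm), a list of three; "delta_rot": the turn, a rotation vector about the tool's x, y, z in degrees, a list of three; "claw": the closure, from 0 (fully open) to 1 (shut). A call has 1 to 20 rows; each row is the pose to reach, as a shift and turn from the pose commanded when the call began, along the tool's axes at that moment; what a row does not reach only later rows make up. A row lasts 1/8 s, in which the tool goes at most 62.5 mm and 10.7 degrees, less where a joint would pass 70% of its speed; a pose out of reach is approached as far as the arm can. A call with a gripper value outside its range is refused whole. The fingers move at their own pace and stop on an object; FORCE is the grip in N (left out, the last holds). Time passes only in rows, so rows that repeat a pose let the fingers close. It gives the time, the measured TCP pose, the force, the opening and the grip force at its end, in the units of the state.
- r.get_state(): the state, without advancing time (a new reading comes with each control period).
- optics.capture(name): name is "side" or "top" or "wrist"; returns a dict with "img" (420x560x3 uint8, blue, green, red), "fovy" (degrees; the focal length in pixels is half the picture's height over the tangent of half this angle, whatever the lens; pixels are square), "cx", "cy" (the principal point, pixels), "eye" and "rotation" of the camera in the world; the wrist camera has in their place "hand_eye" (4x4, takes a point from camera to tool coordinates, whose origin is the TCP and whose axes are the flange's). Camera axes: x right, y up, looking along -z (the intrinsics and any distortion apply to the point x, -y, -z); pixel columns grow to the right and rows downward; lengths in m; the calibration is good to about 2 mm. A picture is of the moment at which its call begins: read the wrist's pose just before it. There is no depth.
- job.close_job(): hands the job in; it is judged then, once.
The state is a dict: "time_s": time; "joints": joint angles; "qd": joint speeds; "joint_torque": joint torques, N m; "tcp_pos": TCP position; "eef_rot": TCP orientation; "contact_force": force on the tool from outside, world axes, zero at the start; "moment": the same for the moment, N m; "gripper_width": finger opening in m; "gripper_force": force on a finger pad.
Only numpy, scipy, OpenCV 4.12 (cv2) and the standard library are available. Lean on these libraries where they do the work, as an engineer would, in place of code of your own. Each camera call takes 0.05 s, during which the arm holds its last target. There are 200 camera calls.

## Working session

There is one attempt and no reset: what is moved stays moved. The work goes in short steps, Python scripts to look and compute and a shell command to move; the robot and the scene stay as the last step left them, time stands still between calls to the robot, and variables do not carry over. Pictures are saved under pics/ and viewed, at most 10 in all, crops included, and the job is handed in when it is done.

```bash
mkdir -p pics; cat > h.py <<'E'
import numpy as np, cv2
from plant import r, optics, job
from scipy.spatial.transform import Rotation as Ro
def snap(n,f):
    s=r.get_state(); c=optics.capture(n); cv2.imwrite('pics/'+f,c['img']); return s,c
E
python3 - <<'E'
from h import *
import pickle
d={}
for n in ['top','side','wrist']:
    s,c=snap(n,n+'.png'); d[n]=(s,c)
    print(n,{k:v for k,v in c.items() if k!='img'})
print(s, r.pinch_z)
pickle.dump(d,open('d0.pkl','wb'))
E
```

```text
top {'fovy': 56.90743065949174, 'cx': 273.4539525035682, 'cy': 211.86546793496618, 'eye': array([ 0.52561675, -0.03829006,  1.14259196]), 'rotation': array([  3.39560177,   0.26797014, -90.00065579])}
side {'fovy': 54.18310090065811, 'cx': 282.70484194895795, 'cy': 214.1765832908866, 'eye': array([ 0.5308999 , -0.83661962,  0.88730413]), 'rotation': array([45.88843309, -0.85349209, -3.19521272])}
wrist {'fovy': 59.409718113954504, 'cx': 286.5813787432456, 'cy': 211.21608351145449, 'hand_eye': array([[ 4.52737552e-04,  9.60685798e-01,  2.77637522e-01,
         7.65077943e-02],
       [ 9.99999895e-01, -4.15654212e-04, -1.92425020e-04,
        -3.82495458e-04],
       [-6.94587783e-05,  2.77637580e-01, -9.60685885e-01,
        -1.58045025e-01],
       [ 0.00000000e+00,  0.00000000e+00,  0.00000000e+00,
         1.00000000e+00]])}
{'time_s': 0.1, 'joints': array([-5.96389808e+01,  2.05861771e+01,  6.39350729e-01, -1.79068020e-02,
       -7.01370372e+01, -1.65049035e+01]), 'qd': array([-0.03358106, -0.18252405,  0.11515265,  0.0920019 , -0.07912799,
        0.02117031]), 'joint_torque': array([-6.90036304e-04, -5.84159982e+01,  2.93753707e+01,  7.01567486e+00,
        1.02240464e-02, -6.05312903e-05]), 'tcp_pos': array([ 0.16149588, -0.65493898,  0.22573137]), 'eef_rot': array([ 1.79914809e+02, -7.68669611e-03, -1.66149975e+02]), 'contact_force': array([-0.44931675, -0.25430824, -0.41022803]), 'moment': array([ 0.02881652,  0.01098306, -0.00403068]), 'gripper_force': 0.0, 'gripper_width': 0.08796783485590709} 0.0188
```

View pics/top.png

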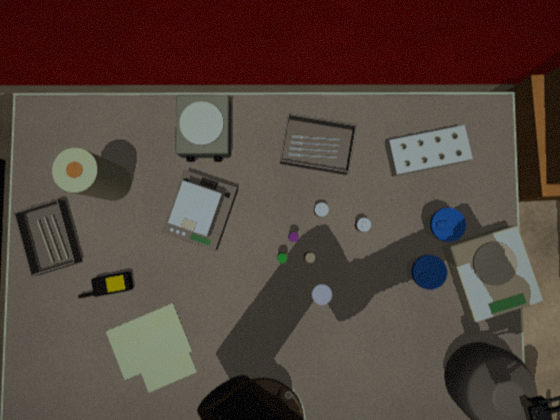

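View pics/side.png

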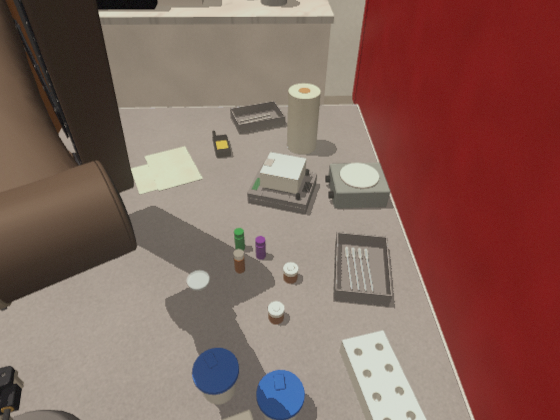

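The top view shows the meter around (200,207), with the pad near (188,226). The amber vial is at (310,258), with the green and purple look-alikes at (282,258) and (293,237). I'll enlarge these areas.

```bash
python3 - <<'E'
import cv2,numpy as np
a=cv2.imread('pics/top.png')[160:280,155:335]; b=cv2.imread('pics/side.png')[140:290,225:325]
def br(i):return np.clip((i/255.)**.6*255,0,255).astype('uint8')
cv2.imwrite('pics/tc.png',br(cv2.resize(a,None,fx=4.4,fy=4.4,interpolation=cv2.INTER_CUBIC)))
cv2.imwrite('pics/sc.png',br(cv2.resize(b,None,fx=4,fy=4,interpolation=cv2.INTER_CUBIC)))
E
```

```text
(no output)
```

View pics/tc.png

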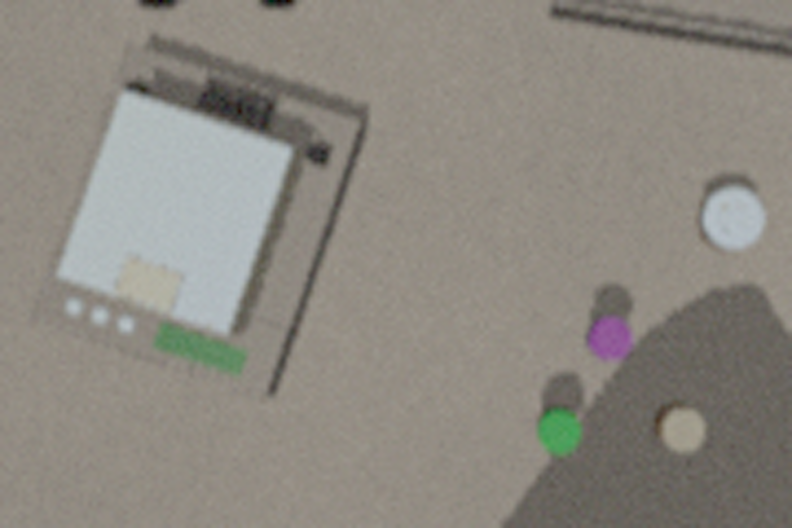

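View pics/sc.png

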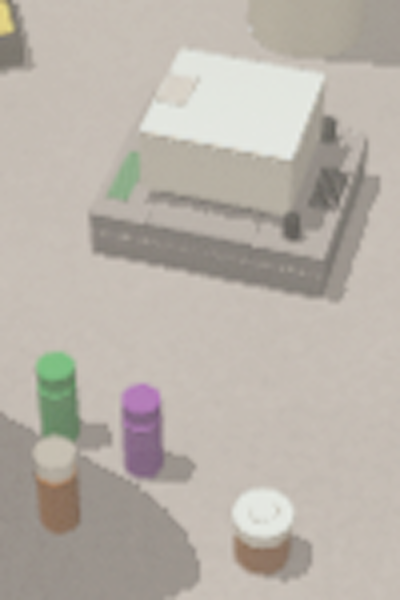

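Crops: top view has the pad at (149,285), hood corners at (122,88), (296,148), (234,334), (57,277) and the amber vial cap at (683,430). Side view has the pad at (177,91) and the amber cap top at (56,446).

```bash
cat >> h.py <<'E'
def ray(c,uv,s=None):
    f=210/np.tan(np.radians(c['fovy']/2))
    d=np.array([(uv[0]-c['cx'])/f,-(uv[1]-c['cy'])/f,-1.])
    if s is None: R=Ro.from_euler('xyz',c['rotation'],degrees=True).as_matrix(); return np.array(c['eye']),R@d
    T=Ro.from_euler('xyz',s['eef_rot'],degrees=True).as_matrix(); H=c['hand_eye']
    return s['tcp_pos']+T@H[:3,3], T@H[:3,:3]@d
def onz(c,uv,z,s=None):
    e,d=ray(c,uv,s); return e+d*(z-e[2])/d[2]
E
python3 - <<'E'
from h import *
import pickle
d=pickle.load(open('d0.pkl','rb')); t=d['top'][1]; s=d['side'][1]
T=lambda u,v,z:onz(t,(155-.4+(u+.5)/4.4,160-.4+(v+.5)/4.4),z)
S=lambda u,v,z:onz(s,(225+u/4,140+v/4),z)
print('pad',T(149,285,.117),S(177,91,.117)); print('vial',T(683,430,.07),S(56,446,.07))
h=[T(*p,.115) for p in[(122,88),(296,148),(234,334),(57,277)]]
for i in range(4): e=h[i]-h[(i+1)%4]; print(h[i],np.linalg.norm(e),np.degrees(np.arctan2(e[1],e[0])))
for p in [(182,48),(326,72),(290,158),(140,135)]: print('S',S(*p,.115))
E
```

```text
pad [0.55304518 0.19133424 0.117     ] [0.55779048 0.18605506 0.117     ]
vial [ 0.4635704  -0.13369801  0.07      ] [ 0.46825645 -0.13058008  0.07      ]
[0.67273622 0.2097508  0.115     ] 0.11220083686956013 70.92612405572956
[0.63607045 0.10371002 0.115     ] 0.11823605953737089 -17.96318981692386
[0.52359782 0.14017472 0.115     ] 0.11261212661304676 -107.75225908686727
[0.55793347 0.24742468 0.115     ] 0.12082629536461238 161.83214161677367
S [0.56368711 0.2453005  0.115     ]
S [0.67592763 0.2091716  0.115     ]
S [0.63884435 0.10386094 0.115     ]
S [0.52834111 0.13521819 0.115     ]
```

```bash
cat >> h.py <<'E'
def rel(p,yaw,s=None,cp=None):
    s=s or r.get_state(); T=Ro.from_euler('xyz',s['eef_rot'],degrees=True)
    q=T.inv().apply(np.array(p)-(s['tcp_pos'] if cp is None else cp))/.03
    w=(T.inv()*Ro.from_euler('xyz',[180,0,yaw],degrees=True)).as_rotvec(degrees=True)
    print('xyz',q.round(3),'rot',w.round(2))
E
python3 - <<'E'
from h import *
c=[.162,-.655,.227]
rel([.5,-.25,.23],-182,cp=c); rel([.553,.190,.165],162,cp=c)
E
```

```text
xyz [-14.171  10.41   -0.089] rot [ 0.07 -0.02 15.85]
xyz [-19.399  24.224   2.094] rot [ 7.000e-02 -3.000e-02  3.185e+01]
```

```bash
A='{"xyz":[-14.17,10.41,0],"delta_rot":[0,0,15.85],"claw":1}'; python3 -m crank '[{"xyz":[-14.17,10.41,0],"delta_rot":[0,0,15.85],"claw":1},{"xyz":[-14.17,10.41,0],"delta_rot":[0,0,15.85],"claw":1},{"xyz":[-14.17,10.41,0],"delta_rot":[0,0,15.85],"claw":1},{"xyz":[-14.17,10.41,0],"delta_rot":[0,0,15.85],"claw":1},{"xyz":[-14.17,10.41,0],"delta_rot":[0,0,15.85],"claw":1},{"xyz":[-14.17,10.41,0],"delta_rot":[0,0,15.85],"claw":1},{"xyz":[-14.17,10.41,0],"delta_rot":[0,0,15.85],"claw":1},{"xyz":[-14.17,10.41,0],"delta_rot":[0,0,15.85],"claw":1},{"xyz":[-19.4,24.22,1.5],"delta_rot":[0,0,31.85],"claw":1},{"xyz":[-19.4,24.22,1.5],"delta_rot":[0,0,31.85],"claw":1},{"xyz":[-19.4,24.22,1.5],"delta_rot":[0,0,31.85],"claw":1},{"xyz":[-19.4,24.22,1.5],"delta_rot":[0,0,31.85],"claw":1},{"xyz":[-19.4,24.22,1.5],"delta_rot":[0,0,31.85],"claw":1},{"xyz":[-19.4,24.22,1.5],"delta_rot":[0,0,31.85],"claw":1},{"xyz":[-19.4,24.22,2],"delta_rot":[0,0,31.85],"claw":1},{"xyz":[-19.4,24.22,2],"delta_rot":[0,0,31.85],"claw":1},{"xyz":[-19.4,24.22,2],"delta_rot":[0,0,31.85],"claw":1},{"xyz":[-19.4,24.22,2],"delta_rot":[0,0,31.85],"claw":1},{"xyz":[-19.4,24.22,2],"delta_rot":[0,0,31.85],"claw":1}]'
python3 - <<'E'
from h import *
import pickle
s,c=snap('wrist','w1.png'); pickle.dump((s,c),open('w1.pkl','wb')); print(s['tcp_pos'],s['eef_rot'],s['contact_force'])
E
```

```text
time_s: 2.52
tcp_pos: [0.5527, 0.1886, 0.1669]
eef_rot: [180.0, 0.0, 161.9]
contact_force: [-0.5, -0.5, 0.4]
gripper_width: -0.0001
gripper_force: 0.0
[0.55269997 0.18861104 0.1669181 ] [1.79982219e+02 1.41197463e-02 1.61949991e+02] [-0.52025356 -0.48672831  0.37903546]
```

View pics/w1.png

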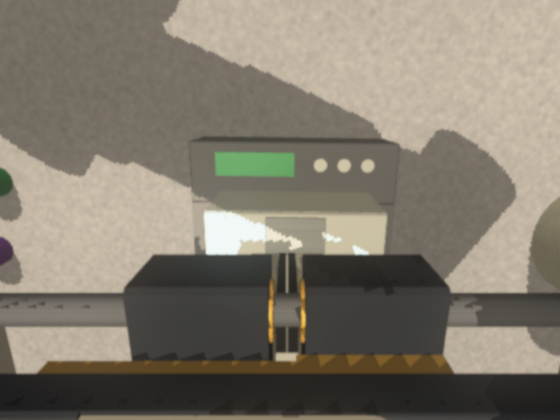

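The wrist view shows the hood's front edge at row 211 (columns 205–385) and the pad's front edge centred at about (295,218). The axes are aligned with the meter.

```bash
python3 - <<'E'
from h import *
import pickle
s,c=pickle.load(open('w1.pkl','rb'))
a=onz(c,(205,211),.115,s);b=onz(c,(385,211),.115,s);m=onz(c,(295,218),.117,s)
x=np.array([np.cos(np.radians(-18)),np.sin(np.radians(-18)),0])
print(a,b,np.linalg.norm(a-b),np.degrees(np.arctan2(*(b-a)[[1,0]]))-90,(a+b)/2+.014*x,m+.012*x)
p=.5*((a+b)/2+.014*x+m+.012*x);p[2]=.122;rel(p,162,s)
E
```

```text
[0.52262771 0.1463746  0.115     ] [0.55568024 0.24799164 0.115     ] 0.10685735253063748 -18.017922247644293 [0.55246877 0.19285688 0.115     ] [0.55410942 0.19230687 0.117     ]
xyz [0.023 0.131 1.497] rot [ 0.02  0.01 -0.05]
```

```bash
python3 -m crank '[{"xyz":[0,0.12,0.7],"delta_rot":[0,0,0],"claw":1},{"xyz":[0,0.12,1.2],"delta_rot":[0,0,0],"claw":1},{"xyz":[0,0.12,1.4],"delta_rot":[0,0,0],"claw":1},{"xyz":[0,0.12,1.4],"delta_rot":[0,0,0],"claw":1},{"xyz":[0,0.12,1.43],"delta_rot":[0,0,0],"claw":1},{"xyz":[0,0.12,1.46],"delta_rot":[0,0,0],"claw":1},{"xyz":[0,0.12,1.5],"delta_rot":[0,0,0],"claw":1}]'
```

```text
time_s: 3.45
tcp_pos: [0.5539, 0.193, 0.1218]
eef_rot: [180.0, 0.0, 162.0]
contact_force: [0.8, 0.3, 0.2]
gripper_width: 0.0003
gripper_force: 0.0
```

Now I'll descend about 1 mm per row, reading the force along the way.

```bash
for i in 1; do python3 -m crank '[{"xyz":[0,0,0.04],"delta_rot":[0,0,0],"claw":1},{"xyz":[0,0,0.08],"delta_rot":[0,0,0],"claw":1},{"xyz":[0,0,0.12],"delta_rot":[0,0,0],"claw":1},{"xyz":[0,0,0.16],"delta_rot":[0,0,0],"claw":1},{"xyz":[0,0,0.2],"delta_rot":[0,0,0],"claw":1}]'; done
```

```text
time_s: 4.08
tcp_pos: [0.5539, 0.193, 0.1158]
eef_rot: [180.0, 0.0, 162.0]
contact_force: [-1.5, -0.8, 2.7]
gripper_width: 0.0003
gripper_force: 1.5
```

```bash
python3 -m crank '[{"xyz":[0,0,0.033],"delta_rot":[0,0,0],"claw":1},{"xyz":[0,0,0.066],"delta_rot":[0,0,0],"claw":1}]'
```

```text
time_s: 4.32
tcp_pos: [0.5539, 0.193, 0.1137]
eef_rot: [180.0, 0.0, 162.0]
contact_force: [-1.4, 0.5, 2.8]
gripper_width: 0.0006
gripper_force: 1.5
```

```bash
python3 -m crank '[{"xyz":[0,0,0.033],"delta_rot":[0,0,0],"claw":1}]'|grep -E "tcp|cont"
```

```text
tcp_pos: [0.5538, 0.193, 0.1126]
contact_force: [-1.0, 0.4, 3.3]
```

```bash
python3 -m crank '[{"xyz":[0,0,0.033],"delta_rot":[0,0,0],"claw":1}]'|grep -E "tcp|cont"
```

```text
tcp_pos: [0.5538, 0.1929, 0.1116]
contact_force: [-0.7, 0.7, 2.7]
```

```bash
python3 -m crank '[{"xyz":[0,0,0.033],"delta_rot":[0,0,0],"claw":1}]'|grep -E "tcp|cont"
```

```text
tcp_pos: [0.5538, 0.1929, 0.1105]
contact_force: [-1.4, 0.6, 2.7]
```

```bash
python3 -m crank '[{"xyz":[0,0,0.033],"delta_rot":[0,0,0],"claw":1}]'|grep -E "tcp|cont"
```

```text
tcp_pos: [0.5538, 0.1929, 0.1096]
contact_force: [-2.0, -0.3, 5.6]
```

```bash
python3 -m crank '[{"xyz":[0,0,0.03],"delta_rot":[0,0,0],"claw":1}]'|grep -E "tcp|cont"
```

```text
tcp_pos: [0.5538, 0.1929, 0.109]
contact_force: [-2.6, -0.2, 6.4]
```

```bash
python3 -m crank '[{"xyz":[0,0,0.025],"delta_rot":[0,0,0],"claw":1}]'|grep -E "tcp|cont"
```

```text
tcp_pos: [0.5539, 0.193, 0.1083]
contact_force: [-3.4, 2.1, 6.5]
```

```bash
python3 -m crank '[{"xyz":[0,0,0.025],"delta_rot":[0,0,0],"claw":1}]'|grep -E "tcp|cont"
```

```text
tcp_pos: [0.5538, 0.193, 0.1076]
contact_force: [-2.1, 0.2, 5.3]
```

```bash
python3 -m crank '[{"xyz":[0,0,0.025],"delta_rot":[0,0,0],"claw":1}]'|grep -E "tcp|cont"
```

```text
tcp_pos: [0.5539, 0.193, 0.1068]
contact_force: [-1.9, 0.2, 6.1]
```

```bash
python3 -m crank '[{"xyz":[0,0,0.025],"delta_rot":[0,0,0],"claw":1}]'|grep -E "tcp|cont"
```

```text
tcp_pos: [0.5539, 0.193, 0.1061]
contact_force: [-1.7, 1.1, 5.3]
```

```bash
python3 -m crank '[{"xyz":[0,0,0.02],"delta_rot":[0,0,0],"claw":1}]'|grep -E "tcp|cont"
```

```text
tcp_pos: [0.5538, 0.193, 0.1056]
contact_force: [-5.2, 0.6, 9.1]
```

```bash
python3 -m crank '[{"xyz":[0,0,0.012],"delta_rot":[0,0,0],"claw":1}]'|grep -E "tcp|cont"
```

```text
tcp_pos: [0.5538, 0.1931, 0.1053]
contact_force: [-4.6, 0.7, 9.9]
```

```bash
python3 -m crank '[{"xyz":[0,0,0.01],"delta_rot":[0,0,0],"claw":1}]'|grep -E "tcp|cont"
```

```text
tcp_pos: [0.5538, 0.1931, 0.1052]
contact_force: [-5.1, 1.2, 10.8]
```

```bash
python3 -m crank '[{"xyz":[0,0,-0.5],"delta_rot":[0,0,0],"claw":1},{"xyz":[0.8,0,-2],"delta_rot":[0,0,0],"claw":1},{"xyz":[2.2,0,-3.5],"delta_rot":[0,0,0],"claw":1},{"xyz":[3.5,0,-4],"delta_rot":[0,0,0],"claw":1},{"xyz":[3.5,0,-4],"delta_rot":[0,0,0],"claw":1},{"xyz":[3.5,0,-4],"delta_rot":[0,0,0],"claw":1},{"xyz":[3.5,0,-4],"delta_rot":[0,0,0],"claw":0.4}]'
python3 - <<'E'
from h import *
a=cv2.imread('pics/top.png')[150:290,130:350]
s,c=snap('top','top2.png'); b=c['img'][150:290,130:350]
cv2.imwrite('pics/cmp.png',cv2.resize(np.vstack([a,b]),None,fx=2.1,fy=2.1))
E
```

```text
time_s: 6.7
tcp_pos: [0.4543, 0.2249, 0.2238]
eef_rot: [-179.9, -0.0, 162.0]
contact_force: [0.2, -0.3, -0.8]
gripper_width: 0.0061
gripper_force: 0.0
```

View pics/cmp.png

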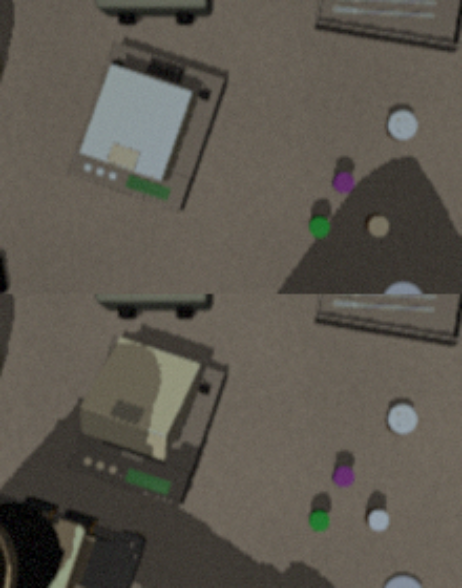

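The hood appears to be moving, with its front face now visible. The vial is still at the same spot. I'll go over to the vial while the hood swings.

```bash
python3 - <<'E'
from h import *
rel([.466,-.175,.15],90)
E
```

```text
xyz [ -4.501 -12.548   2.472] rot [-1.000e-01  3.000e-02  7.195e+01]
```

```bash
python3 -m crank '[{"xyz":[-4.5,-12.55,1],"delta_rot":[0,0,72],"claw":0.4},{"xyz":[-4.5,-12.55,1],"delta_rot":[0,0,72],"claw":0.4},{"xyz":[-4.5,-12.55,1],"delta_rot":[0,0,72],"claw":0.4},{"xyz":[-4.5,-12.55,1],"delta_rot":[0,0,72],"claw":0.4},{"xyz":[-4.5,-12.55,1],"delta_rot":[0,0,72],"claw":0.4},{"xyz":[-4.5,-12.55,1],"delta_rot":[0,0,72],"claw":0.4},{"xyz":[-4.5,-12.55,2.47],"delta_rot":[0,0,72],"claw":0.4},{"xyz":[-4.5,-12.55,2.47],"delta_rot":[0,0,72],"claw":0.4},{"xyz":[-4.5,-12.55,2.47],"delta_rot":[0,0,72],"claw":0.4},{"xyz":[-4.5,-12.55,2.47],"delta_rot":[0,0,72],"claw":0.4},{"xyz":[-4.5,-12.55,2.47],"delta_rot":[0,0,72],"claw":0.4}]'
python3 - <<'E'
from h import *
import pickle
s,c=snap('wrist','w2.png'); pickle.dump((s,c),open('w2.pkl','wb'))
s2,c2=snap('top','top3.png')
b=cv2.resize(c2['img'][150:260,150:256],None,fx=2,fy=2)
i=c['img'].copy(); cv2.imwrite('pics/w2c.png',np.hstack([i,cv2.copyMakeBorder(b,0,420-b.shape[0],0,0,cv2.BORDER_CONSTANT)]))
E
```

```text
time_s: 8.12
tcp_pos: [0.4654, -0.1967, 0.1496]
eef_rot: [179.6, -2.6, 92.0]
contact_force: [0.3, 0.8, 0.8]
gripper_width: 0.0525
gripper_force: 0.0
```

View pics/w2c.png

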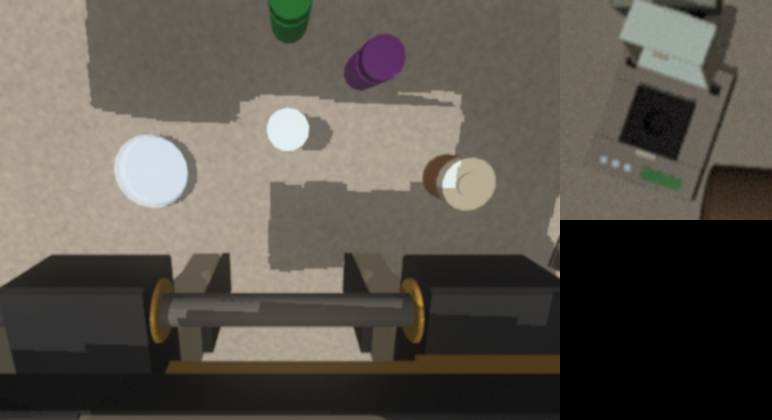

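The hood stands open and the well block shows black, with the well at about (197.7,210) in the top view. The white vial cap is at (288,129) in the wrist view. The arm was still settling, so I'll re-capture and measure the cap with a circle fit.

```bash
python3 - <<'E'
from h import *
s,c=snap('wrist','w3.png'); g=c['img'].min(2)
n,l,st,ce=cv2.connectedComponentsWithStats((g>190).astype('uint8'))
for i in range(1,n):
    if st[i,4]>200 and st[i,1]<300: print(st[i],ce[i],onz(c,ce[i],.07,s))
print(s['tcp_pos'],s['eef_rot'],s['qd'].round(2))
t=cv2.imread('pics/top3.png'); _,ct=snap('top','top4.png')
print('well',onz(ct,(197.7,210),.06))
rel([.466,-.132,.1],90,s)
E
```

```text
[ 267  108   42   43 1417] [287.55963303 128.85250529] [ 0.46279405 -0.13369456  0.07      ]
[ 115  135   72   72 4036] [150.13899901 170.42566898] [ 0.37392738 -0.16325039  0.07      ]
[443 161  18  27 266] [451.30827068 176.04135338] [ 0.57169278 -0.16036845  0.07      ]
[ 0.46515001 -0.19687931  0.14935058] [179.61426969  -2.56348005  91.93974547] [-0.3   0.19 -0.26 -0.06  0.04 -0.  ]
well [0.59514943 0.17903473 0.06      ]
xyz [2.085 0.09  1.741] rot [ 0.34 -2.57  1.93]
```

```bash
python3 -m crank '[{"xyz":[2.05,0.05,0.8],"delta_rot":[0.3,-2.6,1.9],"claw":0.4},{"xyz":[2.05,0.05,0.8],"delta_rot":[0.3,-2.6,1.9],"claw":0.4},{"xyz":[2.05,0.05,0.8],"delta_rot":[0.3,-2.6,1.9],"claw":0.4},{"xyz":[2.05,0.05,0.8],"delta_rot":[0.3,-2.6,1.9],"claw":0.4}]'
python3 - <<'E'
from h import *
s=r.get_state();print(s['joints']);rel([.464,-.133,.036],90,s)
E
```

```text
time_s: 8.82
tcp_pos: [0.4637, -0.1704, 0.1236]
eef_rot: [179.5, -4.0, 92.7]
contact_force: [0.3, -0.0, 0.0]
gripper_width: 0.0525
gripper_force: 0.0
[  -0.73217712    9.81960438  -26.92641526   -5.0406615   -53.0857217
 -173.59906821]
xyz [1.039 0.042 3.001] rot [ 0.42 -4.02  2.64]
```

q6 ran into its limit, so I'll use yaw 105 instead.

```bash
python3 -c "
from h import *
rel([.464,-.133,.1],105)"
```

```text
xyz [1.188 0.061 0.873] rot [  0.94  -3.93 -12.35]
```

```bash
python3 -m crank '[{"xyz":[1.19,0.06,0.6],"delta_rot":[0.9,-3.9,-12.3],"claw":0.4},{"xyz":[1.19,0.06,0.87],"delta_rot":[0.9,-3.9,-12.3],"claw":0.4},{"xyz":[1.19,0.06,0.87],"delta_rot":[0.9,-3.9,-12.3],"claw":0.4},{"xyz":[1.19,0.06,0.87],"delta_rot":[0.9,-3.9,-12.3],"claw":0.4},{"xyz":[1.19,0.06,0.87],"delta_rot":[0.9,-3.9,-12.3],"claw":0.4}]'
python3 - <<'E'
from h import *
s=r.get_state();print(s['joints']);rel([.464,-.133,.036],105,s)
E
```

```text
time_s: 9.45
tcp_pos: [0.4638, -0.1332, 0.0998]
eef_rot: [180.0, -0.1, 104.8]
contact_force: [0.2, -0.1, 0.0]
gripper_width: 0.0527
gripper_force: 0.0
[ 7.32885930e+00  9.72219577e+00 -3.28426523e+01 -1.13551429e-01
 -4.74040813e+01 -1.72416012e+02]
xyz [1.000e-03 8.000e-03 2.128e+00] rot [ 0.04 -0.08 -0.16]
```

```bash
python3 -m crank '[{"xyz":[0,0,0.8],"delta_rot":[0,0,0],"claw":0.4},{"xyz":[0,0,1.6],"delta_rot":[0,0,0],"claw":0.4},{"xyz":[0,0,2.13],"delta_rot":[0,0,0],"claw":0.4},{"xyz":[0,0,2.13],"delta_rot":[0,0,0],"claw":0.4},{"xyz":[0,0,2.13],"delta_rot":[0,0,0],"claw":0.75},{"xyz":[0,0,2.13],"delta_rot":[0,0,0],"claw":0.75},{"xyz":[0,0,2.13],"delta_rot":[0,0,0],"claw":0.75},{"xyz":[0,0,2.13],"delta_rot":[0,0,0],"claw":0.75},{"xyz":[0,0,2.13],"delta_rot":[0,0,0],"claw":0.75}]' 10
```

```text
time_s: 10.58
tcp_pos: [0.4638, -0.1324, 0.036]
eef_rot: [180.0, -0.1, 105.0]
contact_force: [-0.1, 0.1, 5.6]
gripper_width: 0.0268
gripper_force: 10.0
```

```bash
python3 -c "
from h import *
rel([.616,.245,.225],252)"
```

```text
xyz [10.851  8.155 -6.285] rot [ 9.0000e-02  2.0000e-02 -1.4704e+02]
```

```bash
python3 -m crank '[{"xyz":[0,0,-1],"delta_rot":[0,0,0],"claw":0.75},{"xyz":[0,0,-3],"delta_rot":[0,0,0],"claw":0.75},{"xyz":[0,0,-5],"delta_rot":[0,0,-10],"claw":0.75},{"xyz":[1,0.8,-6.3],"delta_rot":[0,0,-20],"claw":0.75},{"xyz":[2,1.5,-6.3],"delta_rot":[0,0,-30],"claw":0.75},{"xyz":[3,2.3,-6.3],"delta_rot":[0,0,-40],"claw":0.75},{"xyz":[4,3,-6.3],"delta_rot":[0,0,-50],"claw":0.75},{"xyz":[5,3.8,-6.3],"delta_rot":[0,0,-60],"claw":0.75},{"xyz":[6,4.5,-6.3],"delta_rot":[0,0,-70],"claw":0.75},{"xyz":[7,5.3,-6.3],"delta_rot":[0,0,-80],"claw":0.75},{"xyz":[8,6,-6.3],"delta_rot":[0,0,-90],"claw":0.75},{"xyz":[9,6.8,-6.3],"delta_rot":[0,0,-100],"claw":0.75},{"xyz":[9.8,7.4,-6.3],"delta_rot":[0,0,-110],"claw":0.75},{"xyz":[10.4,7.8,-6.3],"delta_rot":[0,0,-120],"claw":0.75},{"xyz":[10.85,8.15,-6.3],"delta_rot":[0,0,-130],"claw":0.75},{"xyz":[10.85,8.15,-6.3],"delta_rot":[0,0,-140],"claw":0.75},{"xyz":[10.85,8.15,-6.3],"delta_rot":[0,0,-147],"claw":0.75},{"xyz":[10.85,8.15,-6.3],"delta_rot":[0,0,-147],"claw":0.75},{"xyz":[10.85,8.15,-6.3],"delta_rot":[0,0,-147],"claw":0.75}]'
python3 - <<'E'
from h import *
import pickle
s,c=snap('wrist','w5.png'); pickle.dump((s,c),open('w5.pkl','wb')); print(s['joints'],s['qd'].round(1))
E
```

```text
time_s: 12.95
tcp_pos: [0.6156, 0.2448, 0.2246]
eef_rot: [179.9, 0.0, -108.2]
contact_force: [-0.2, 0.4, -1.6]
gripper_width: 0.0269
gripper_force: 10.0
[ 38.46177779  19.46153928  -1.1385335   -0.09334063 -69.40783411
 -56.64778752] [-0.1 -0.1  0.1  0.1  0.   0.5]
```

View pics/w5.png

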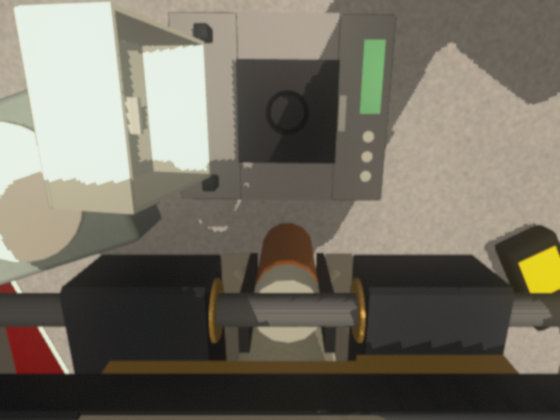

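The wrist view shows the open hood on the left, the well ring at about (288,113) and the vial upright in the grip, with its bottom edge at (288,226). I'll enlarge the well.

```bash
python3 - <<'E'
import cv2,numpy as np
a=cv2.imread('pics/w5.png')[50:250,220:350]
a=np.clip((a/255.)**.45*255,0,255).astype('uint8')
cv2.imwrite('pics/w5c.png',cv2.resize(np.hstack([a[:120],a[80:]]),None,fx=3,fy=3,interpolation=cv2.INTER_CUBIC) if 1 else 0)
E
```

```text
(no output)
```

View pics/w5c.png

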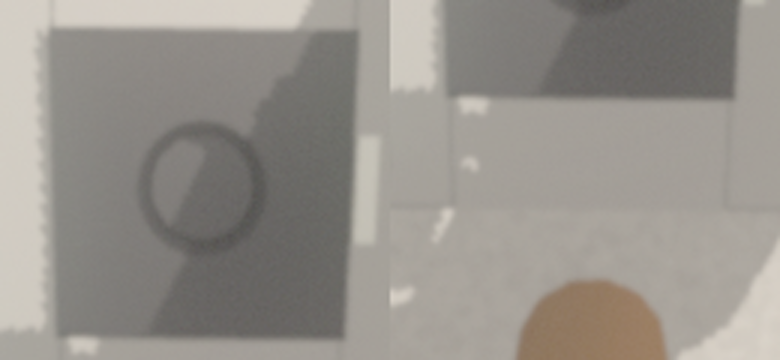

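Ring centre is at (287.3,112.7). The vial's bottom rim on the camera side is at (287.3,223.3).

```bash
python3 - <<'E'
from h import *
import pickle
s,c=pickle.load(open('w5.pkl','rb'))
w=onz(c,(287.3,112.7),.06,s); v=onz(c,(287.3,223.3),s['tcp_pos'][2]-.036,s)
T=Ro.from_euler('xyz',s['eef_rot'],degrees=True)
print('well',w); e=T.inv().apply(v-s['tcp_pos']); print('rim in tool',e,'axis off x',e[0]-.014,e[1])
for p in [(238,60),(338,60),(335,163),(237,161)]: print(onz(c,p,.06,s))
x=T.apply([e[0]-.014,e[1],0]); print(x)
E
```

```text
well [0.59190585 0.1793308  0.06      ]
rim in tool [0.01308715 0.00144906 0.03599254] axis off x -0.0009128506799685118 0.0014490562327106173
[0.617141   0.12735192 0.06      ]
[0.53968226 0.1527847  0.06      ]
[0.56537754 0.23304026 0.06      ]
[0.64659977 0.20445817 0.06      ]
[-1.09101226e-03  1.32013096e-03  2.61583947e-06]
```

```bash
python3 -c "
from h import *
rel([.5928,.179,.225],162)"
```

```text
xyz [ 2.32   0.038 -0.012] rot [ 9.000e-02 -2.000e-02  8.981e+01]
```

```bash
python3 -m crank '[{"xyz":[0.3,0,0],"delta_rot":[0,0,10],"claw":0.75},{"xyz":[0.6,0,0],"delta_rot":[0,0,20],"claw":0.75},{"xyz":[0.9,0,0],"delta_rot":[0,0,30],"claw":0.75},{"xyz":[1.2,0,0],"delta_rot":[0,0,40],"claw":0.75},{"xyz":[1.5,0,0],"delta_rot":[0,0,50],"claw":0.75},{"xyz":[1.8,0,0],"delta_rot":[0,0,60],"claw":0.75},{"xyz":[2.1,0,0],"delta_rot":[0,0,70],"claw":0.75},{"xyz":[2.32,0.04,0],"delta_rot":[0,0,80],"claw":0.75},{"xyz":[2.32,0.04,0],"delta_rot":[0,0,89.8],"claw":0.75},{"xyz":[2.32,0.04,0],"delta_rot":[0,0,89.8],"claw":0.75},{"xyz":[2.32,0.04,0],"delta_rot":[0,0,89.8],"claw":0.75}]'
python3 -c "
from h import *
rel([.5928,.179,.105],162)"
```

```text
time_s: 14.38
tcp_pos: [0.593, 0.1791, 0.2248]
eef_rot: [179.9, -0.1, 162.3]
contact_force: [-0.1, 0.8, -0.7]
gripper_width: 0.0266
gripper_force: 10.0
xyz [ 3.000e-03 -9.000e-03  3.994e+00] rot [ 0.06 -0.05  0.32]
```

```bash
python3 -m crank '[{"xyz":[0,0,0.8],"delta_rot":[0,0,0],"claw":0.75},{"xyz":[0,0,1.6],"delta_rot":[0,0,0],"claw":0.75},{"xyz":[0,0,2.4],"delta_rot":[0,0,0],"claw":0.75},{"xyz":[0,0,3.2],"delta_rot":[0,0,0],"claw":0.75},{"xyz":[0,0,3.7],"delta_rot":[0,0,0],"claw":0.75},{"xyz":[0,0,4],"delta_rot":[0,0,0],"claw":0.75},{"xyz":[0,0,4],"delta_rot":[0,0,0],"claw":0.75},{"xyz":[0,0,4],"delta_rot":[0,0,0],"claw":0.75}]'
```

```text
time_s: 15.38
tcp_pos: [0.5935, 0.1795, 0.1057]
eef_rot: [179.9, 0.0, 162.2]
contact_force: [0.0, -0.2, -0.3]
gripper_width: 0.0265
gripper_force: 10.0
```

```bash
python3 -m crank '[{"xyz":[0,0,0.1],"delta_rot":[0,0,0],"claw":0.75},{"xyz":[0,0,0.2],"delta_rot":[0,0,0],"claw":0.75},{"xyz":[0,0,0.3],"delta_rot":[0,0,0],"claw":0.75},{"xyz":[0,0,0.4],"delta_rot":[0,0,0],"claw":0.75},{"xyz":[0,0,0.4],"delta_rot":[0,0,0],"claw":0.75}]'
```

```text
time_s: 16.0
tcp_pos: [0.5928, 0.1791, 0.0925]
eef_rot: [180.0, -0.1, 162.1]
contact_force: [-0.4, 0.1, -1.2]
gripper_width: 0.0267
gripper_force: 10.0
```

```bash
python3 -m crank '[{"xyz":[0,0,0.07],"delta_rot":[0,0,0],"claw":0.75},{"xyz":[0,0,0.14],"delta_rot":[0,0,0],"claw":0.75},{"xyz":[0,0,0.21],"delta_rot":[0,0,0],"claw":0.75},{"xyz":[0,0,0.21],"delta_rot":[0,0,0],"claw":0.75}]'
```

```text
time_s: 16.5
tcp_pos: [0.5928, 0.1792, 0.0863]
eef_rot: [180.0, -0.1, 162.1]
contact_force: [0.1, -0.0, -1.1]
gripper_width: 0.0266
gripper_force: 10.0
```

In the well with no side force, so I'll lower on, about 15 mm.

```bash
python3 -m crank '[{"xyz":[0,0,0.08],"delta_rot":[0,0,0],"claw":0.75},{"xyz":[0,0,0.16],"delta_rot":[0,0,0],"claw":0.75},{"xyz":[0,0,0.24],"delta_rot":[0,0,0],"claw":0.75},{"xyz":[0,0,0.32],"delta_rot":[0,0,0],"claw":0.75},{"xyz":[0,0,0.4],"delta_rot":[0,0,0],"claw":0.75},{"xyz":[0,0,0.48],"delta_rot":[0,0,0],"claw":0.75},{"xyz":[0,0,0.52],"delta_rot":[0,0,0],"claw":0.75},{"xyz":[0,0,0.52],"delta_rot":[0,0,0],"claw":0.75}]'
```

```text
time_s: 17.5
tcp_pos: [0.5929, 0.1792, 0.0708]
eef_rot: [180.0, -0.1, 162.1]
contact_force: [-0.3, 0.2, -0.1]
gripper_width: 0.0268
gripper_force: 10.0
```

```bash
python3 -m crank '[{"xyz":[0,0,0.03],"delta_rot":[0,0,0],"claw":0.75},{"xyz":[0,0,0.05],"delta_rot":[0,0,0],"claw":0.75},{"xyz":[0,0,0.05],"delta_rot":[0,0,0],"claw":0.75}]'
```

```text
time_s: 17.88
tcp_pos: [0.5929, 0.1792, 0.0694]
eef_rot: [179.9, -0.1, 162.1]
contact_force: [-0.5, -0.4, -2.0]
gripper_width: 0.0268
gripper_force: 10.0
```

```bash
python3 -m crank '[{"xyz":[0,0,0.02],"delta_rot":[0,0,0],"claw":0.75},{"xyz":[0,0,0.04],"delta_rot":[0,0,0],"claw":0.75},{"xyz":[0,0,0.04],"delta_rot":[0,0,0],"claw":0.75}]'
```

```text
time_s: 18.25
tcp_pos: [0.5929, 0.1792, 0.0681]
eef_rot: [179.9, -0.1, 162.1]
contact_force: [-0.4, 0.3, -0.9]
gripper_width: 0.0262
gripper_force: 10.0
```

```bash
python3 -m crank '[{"xyz":[0,0,0.02],"delta_rot":[0,0,0],"claw":0.75},{"xyz":[0,0,0.03],"delta_rot":[0,0,0],"claw":0.75},{"xyz":[0,0,0.03],"delta_rot":[0,0,0],"claw":0.75}]'
```

```text
time_s: 18.62
tcp_pos: [0.5932, 0.1793, 0.068]
eef_rot: [179.9, -0.0, 162.2]
contact_force: [-1.6, 0.2, 3.6]
gripper_width: 0.027
gripper_force: 10.0
```

The vial has reached the floor at the expected height. I'll release and retreat upward.

```bash
python3 -m crank '[{"xyz":[0,0,0],"delta_rot":[0,0,0],"claw":0.6},{"xyz":[0,0,0],"delta_rot":[0,0,0],"claw":0.4},{"xyz":[0,0,0],"delta_rot":[0,0,0],"claw":0.4},{"xyz":[0,0,0],"delta_rot":[0,0,0],"claw":0.4},{"xyz":[0,0,-0.5],"delta_rot":[0,0,0],"claw":0.4},{"xyz":[0,0,-1.5],"delta_rot":[0,0,0],"claw":0.4},{"xyz":[0,0,-3],"delta_rot":[0,0,0],"claw":0.4},{"xyz":[1,0,-4.5],"delta_rot":[0,0,0],"claw":0.4},{"xyz":[3,0,-4.5],"delta_rot":[0,0,0],"claw":0.4},{"xyz":[4,0,-4.5],"delta_rot":[0,0,0],"claw":0.4},{"xyz":[4,0,-4.5],"delta_rot":[0,0,0],"claw":0.4},{"xyz":[4,0,-4.5],"delta_rot":[0,0,0],"claw":0.4}]'
python3 - <<'E'
from h import *
s,c=snap('top','t6.png');s,d=snap('side','s6.png')
a=cv2.resize(c['img'][150:270,150:260],None,fx=3.4,fy=3.4);b=cv2.resize(d['img'][110:230,225:335],None,fx=3.4,fy=3.4)
cv2.imwrite('pics/fin.png',np.hstack([a,b]))
E
```

```text
time_s: 20.12
tcp_pos: [0.4793, 0.2162, 0.2035]
eef_rot: [179.9, 0.0, 162.2]
contact_force: [0.6, 1.1, -0.6]
gripper_width: 0.0524
gripper_force: 0.0
```

View pics/fin.png

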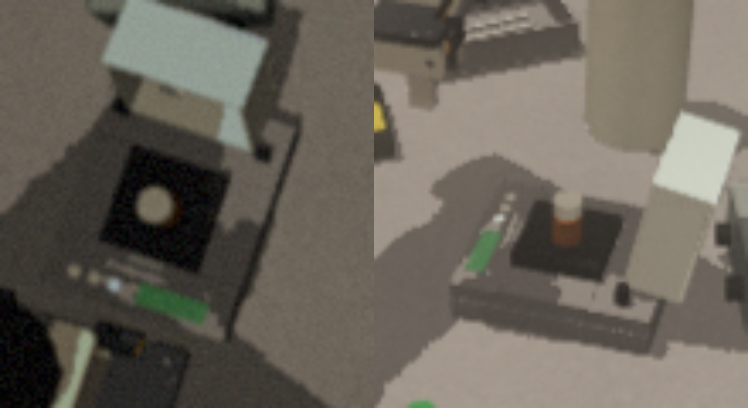

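The vial stands upright in the well at (155,205) in the left pane and (566,220) in the right. The hood is fully open and the gripper is clear.

```bash
python3 -c "
from plant import job
print(job.close_job())"
```

```text
the job is handed in; nothing more can be done
None
```

I handed the job in at about 20 s: the hood swung fully open, the amber vial stands upright and home in the well, the gripper is clear, and I saw no bystanders moved; no verdict came back.

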